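Load a reagent cartridge into the reader through its dust flaps

ROBOT

A 6-joint arm with a two-finger parallel gripper is mounted at the origin on a cart in front of the work surface, level with it; the furniture and walls round the work are solid. World frame = base frame: x ahead of the robot, y to its left, z up, the work surface at z = 0. Lengths are in m, angles in rad, forces in N, time in s.
With the tool pointing down it reaches from about 0.375 to 0.925 m from the base axis. Payload 5.7 kg.
Tool frame: the origin (TCP) lies on the centre line of the jaws, within the pads' length; the fingertips stand 19 mm ahead of it and the grasp point (between the pads) is the TCP; z points along the fingers, y is the line along which they close (so a half turn about z gives the same grasp; the last joint's range is limited). The gripper opens to 85 mm and grips with 20 to 120 N. Pads are 22 mm wide; open, the fingers measure 114 mm over their backs; the gripper's body (76 mm by 85 mm) begins 54 mm behind the grasp point. The pads swing forward as they close: fully open they stand 13 mm farther back than shut.
Start: joints at [-1.319, 0.359, 1.51, -0, 1.272, -0.115], TCP at [0.215, -0.56, 0.25] pointing down, gripper open.
Joint ranges: [-2.97, 2.97], [-1.01, 2.36], [0.21, 2.38], [-0.96, 4.11], [0.2, 2.71], [-2.98, 2.98]. Speed limits (rad/s): [2.39, 2.39, 3.14, 3.14, 3.14, 3.14].

INTERFACE

Orientations are given as [roll, pitch, yaw] about the fixed x, y, z axes, in that order (R = Rz(yaw) Ry(pitch) Rx(roll)).
In Python, from bench import env, kinematics, read_camera, finish_job gives the robot as it stands. Calls block until the motion is done:
- env.goto(position, orientation): joint-space move of the TCP to a pose.
- env.line_to(position, vel=0.15, frame=None, guard=None): straight line of the TCP; frame=None keeps the orientation; vel is the mean speed in m/s. With guard (N) it stops when the force on the tool has changed by that much, and returns True; else False.
- env.movej(angles): joint-space move.
- env.grip(opening): finger opening in m; the grip force is fixed at half the most; returns when the fingers have stopped.
- env.sleep(seconds).
- kinematics.solve_ik(position, orientation): joint angles nearest the present ones, or None.
- read_camera(name): name is "side" or "top" or "wrist"; returns a dict with "image" (480x640x3 uint8, red, green, blue), "K" (3x3 intrinsics, pixels), "rvec" (rotation vector, rad) and "tvec" (3), from world to camera coordinates, as OpenCV has them. Camera axes: x right, y down, z forward; pixel columns grow to the right and rows downward; lengths in m; the calibration is good to about 2 mm. The wrist camera is an equidistant fisheye: a pixel r from the principal point sees the ray r / f radians off the axis. A picture is of the moment at which its call begins. There is no depth.
A pose or a line that the arm cannot do raises env.PlanningError and nothing moves.
- finish_job(): hands the job in; it is judged then, once.
Readings, each from a call of its own:
- env.read_time_s(): time.
- env.read_qpos(): joint angles.
- env.read_joint_vel(): joint speeds.
- env.read_tau(): joint torques, N m.
- env.read_tool_pos(): TCP position.
- env.read_tcp_rot(): TCP orientation.
- env.read_ft_force(): force on the tool from outside, world axes, zero at the start.
- env.read_wrist_torque(): the same for the moment, N m.
- env.read_finger_gap(): finger opening in m.
- env.read_gripper_force(): force on a finger pad.
Only numpy, scipy, OpenCV 4.12 (cv2) and the standard library are available. Lean on these libraries where they do the work, as an engineer would, in place of code of your own. Each camera call takes 0.05 s, during which the arm holds its last target. There are 200 camera calls.

TASK

Take the green-capped cartridge out of the blue stand and push it down through the spring dust flaps in the top of the reader, past the catches and fully home on the seat, so that the catches hold it and both flaps spring shut above it. How deep the seat is set cannot be seen: feel for the stop and push gently, never hard on the cartridge or the reader. Leave the grey-capped cartridge in its pocket.

Things in the scene. Friction and masses are not known exactly. Their poses are not given: they have to be found in the camera images.
- cartridge_green: The cartridge to load: white block, green cap and label, 32 (its x) x 66 (y) x 72 mm high, about 60 g, alike both ways round. Origin at the centre of its underside, z up to the cap; grip it across its x by the 17 mm high cap. Each short end of the foot has a wedge over its lowest 7 mm, a flat up to 17 mm and a notch up to 24 mm. Stands upright in the stand.
- cartridge_grey: The other cartridge, alike but with a grey cap and label; stays in its pocket. Origin and axes as for the green one.
- stand: Blue stand, fixed, 51 (x) x 168 (y) x 20 mm high, origin at the centre of its underside. Two pockets in a row along its y, at y = +41 and -41 mm, each 35 x 69 mm, 14 mm deep, floor 6 mm above the bench; either may hold the green cartridge. The cartridges' axes are parallel to the stand's.
- reader: White bench-top reader, fixed, 170 (x) x 156 (y) x 118 mm high to the dark bezel of the bay in its top; behind the bay's centre, from 50 mm on, a sloped display rises to 143 mm. Origin at the centre of its underside, x from its front keys to the display, z up. More than 40 N on the cartridge or the reader does damage.
- mouth (a point): Centre of the bay's mouth, level with the bezel's top, 118 mm over and 22 mm in front (-x) of the reader's origin; axes as the reader's. The mouth is 42 (x) x 74 mm (y). From 29 to 36 mm down, steep lead-ins narrow the bay to a guide of 34 x 68 mm, which runs on down to the seat. The last part must be pushed by something that reaches into the mouth, such as closed fingertips.
- flap_front (a joint): Dark spring flap hinged along the mouth's long edge nearer the reader's front, 5 mm under the bezel, 20 mm wide. 0 = shut (level), grows as it is pushed down, 1.55 rad = hanging straight down. Opening both takes about 5 N; they then pinch the cartridge enough to carry its weight, and cannot shut while it still stands on the catches.
- flap_back (a joint): The same flap at the long edge nearer the display. 0 = shut, 1.55 rad = hanging straight down.
- centrifuge: Cream bench centrifuge, fixed, between the stand (right of it) and the reader (left of it): 360 (x) x 250 (y) mm, its deck sloping up from the front to 215 mm; the open lid stands up at its back. Origin at its underside, about the middle. Carry things well over its deck or past its front.
- catch_left (a joint): Spring ball catch in the bay's +y end, 19 mm over the rigid seat. 0 = ball out, up to 4 mm when pushed back into the wall. The foot meets the balls about 17 mm short of home; wedging them apart takes up to 15 N in all, then they rub (about 5 N) on the flat of the foot and, 1 to 2 mm short of home, drop into the notches: both are at 0 again when the cartridge is home.
- catch_right (a joint): The same catch in the bay's -y end. 0 = ball out. The seat and its catches are set up or down by the user for other cartridge lengths: the seat lies anywhere from 98 to 110 mm under the bezel, no reading or view shows where, so that home must be felt as a firm stop past the catches (the cap's top is then 26 to 38 mm under the bezel).
Not all that is in view belongs to the job. What is shaped like the cartridge_green but yellow is not meant.

How it is judged:
By the outcome, as a careful person would: the job done as asked, in the order asked, and still so for the second after the job is handed in, with the robot touching nothing.
It also fails if it takes over 59 s, if anything falls off the work surface, if the arm or the gripper's body presses on something with over 40 N, if the wrist force passes 120 N, or if a joint passes its speed limit or range.

## Working session

There is one attempt and no reset: what is moved stays moved. The work goes in short steps, each a Python script; the robot and the scene stay as the last script left them, time stands still between calls to the robot, and variables do not carry over. Pictures are saved under pics/ and viewed, at most 10 in all, crops included, and the job is handed in when it is done.

```bash
mkdir -p pics; cat > h.py <<'E'
import numpy as np, cv2
from bench import env, kinematics, read_camera, finish_job
def shot(n,f):
    c=read_camera(n); cv2.imwrite(f'pics/{f}.png',c['image'][:,:,::-1]); np.savez(f'pics/{f}.npz',**c); return c
def load(f): return dict(np.load(f'pics/{f}.npz'))
def onplane(c,uv,z):
    R=cv2.Rodrigues(c['rvec'])[0]; t=np.ravel(c['tvec']); o=-R.T@t
    d=R.T@np.linalg.inv(c['K'])@np.array([uv[0],uv[1],1.]); return o+d*(z-o[2])/d[2]
E
python3 - <<'E'
from h import *
for n in("top","side"):
    c=shot(n,n+"0"); R=cv2.Rodrigues(c['rvec'])[0]; print(n,c['K'].tolist(),(-R.T@np.ravel(c['tvec'])).round(3),R[2].round(3))
print(env.read_time_s(), env.read_tcp_rot())
E
```

```text
top [[512.2935521578569, 0.0, 317.60276608266406], [0.0, 512.2935521578569, 240.0782876923509], [0.0, 0.0, 1.0]] [ 0.354 -0.024  1.117] [ 0.175 -0.012 -0.985]
side [[470.67525990946604, 0.0, 322.94854113124944], [0.0, 470.67525990946604, 228.41092209956747], [0.0, 0.0, 1.0]] [0.426 0.824 0.762] [ 0.108 -0.792 -0.601]
0.1 [-3.13991076e+00 -1.76166398e-04  3.66792868e-01]
```

View pics/top0.png

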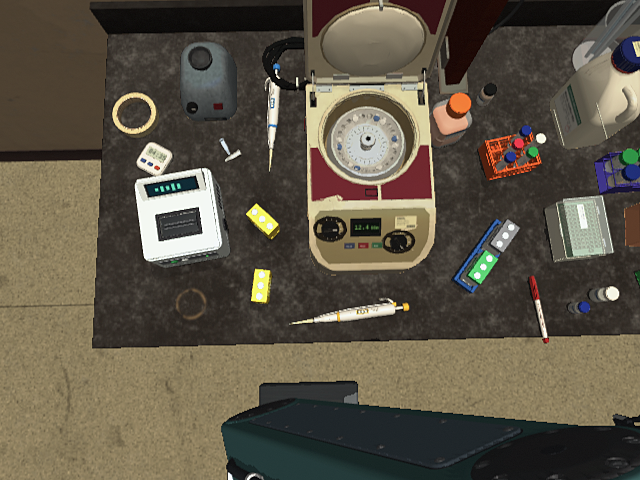

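View pics/side0.png

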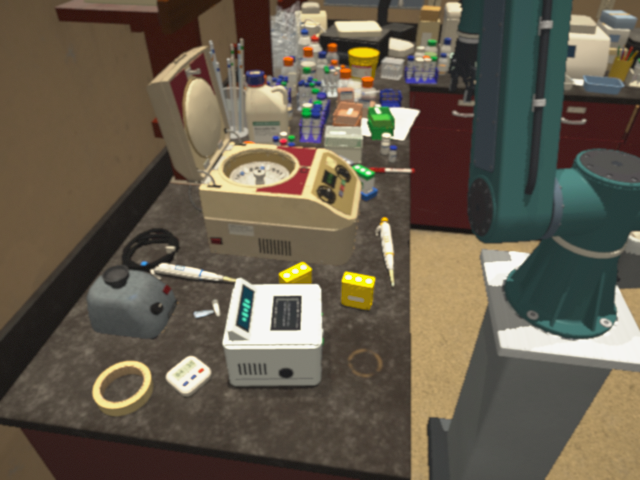

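The top view shows the green cap at about (483,267), the grey cap at (505,235), and the reader's bay at (179,222). The candidates are green (483,267), yellow (262,220), yellow (261,286) and grey (505,235). I choose the green one in the blue stand and will check it in a close crop.

```bash
python3 - <<'E'
import cv2,numpy as np
i=cv2.imread('pics/top0.png')
a=cv2.resize(i[205:305,440:540],(400,400),interpolation=cv2.INTER_CUBIC)
b=cv2.resize(i[165:265,135:235],(400,400),interpolation=cv2.INTER_CUBIC)
cv2.imwrite('pics/crop.png',np.hstack([a,b]))
E
```

```text
(no output)
```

View pics/crop.png

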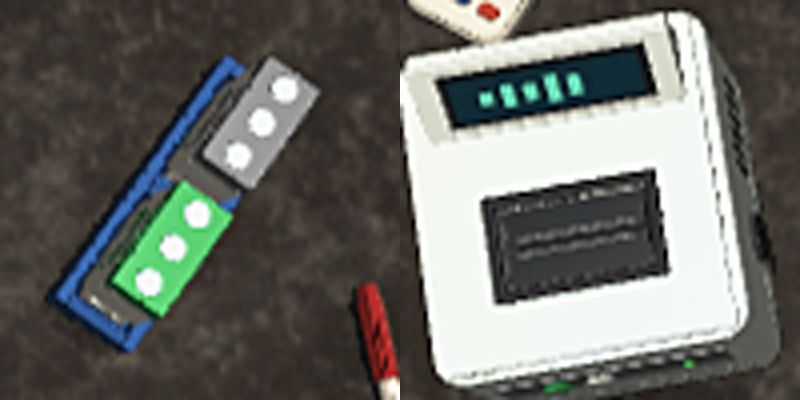

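The crop confirms it: green cap in the blue stand, corners about (185,181), (233,212), (165,318), (110,280) in crop pixels. The dark bezel corners in the right crop are about (482,200), (656,170), (669,272), (497,304).

```bash
python3 - <<'E'
from h import *
c=load('top0')
def P(x,y,x0,y0,z): return onplane(c,(x0+(x+.5)/4-.5,y0+(y+.5)/4-.5),z)[:2]
g=np.array([P(x,y,440,205,.078) for x,y in[(185,181),(233,212),(165,318),(110,280)]])
d=np.array([P(x,y,440,205,.078) for x,y in[(197,213),(173,248),(149,282)]])
gd=np.array([P(x,y,440,205,.078) for x,y in[(284,90),(262,122),(238,156)]])
r=np.array([P(x-400,y,135,165,.118) for x,y in[(482,200),(656,170),(669,272),(497,304)]])
for n,q in(('green',g),('reader',r)):
    e=np.roll(q,-1,0)-q; print(n,q.mean(0).round(4),np.linalg.norm(e,axis=1).round(4),np.degrees(np.arctan2(e[:,1],e[:,0])).round(1))
print(d.round(4),gd.round(4)); e=d[0]-d[2]; print(np.degrees(np.arctan2(e[1],e[0]))); e=gd[1]-d[1]; print('pitch',np.linalg.norm(e),np.degrees(np.arctan2(e[1],e[0])))
E
```

```text
green [ 0.4759 -0.3736] [0.0287 0.0664 0.0333 0.0658] [-125.5  143.7   53.   -40.3]
reader [0.5712 0.2394] [0.0874 0.0526 0.0858 0.0536] [ -81.2 -172.1   99.5    9.7]
[[ 0.4934 -0.3872]
 [ 0.4757 -0.3734]
 [ 0.4585 -0.3597]] [[ 0.5567 -0.4378]
 [ 0.5401 -0.4249]
 [ 0.5226 -0.4109]]
-38.24525526385304
pitch 0.08247042766827818 -38.63495756312462
```

```bash
python3 - <<'E'
from h import *
for n,p in(('top0',(179,222)),('side0',(287,312))):
    c=load(n); g=cv2.cvtColor(c['image'],cv2.COLOR_RGB2GRAY)
    for th in(90,130):
        m=(g<th).astype(np.uint8); m=cv2.morphologyEx(m,cv2.MORPH_CLOSE,np.ones((5,5)))
        l=cv2.connectedComponents(m)[1]; ys,xs=np.nonzero(l==l[p[1],p[0]])
        w=np.array([onplane(c,q,.118)[:2] for q in zip(xs,ys)],np.float32) if 50<len(xs)<5000 else None
        if w is not None: print(n,th,len(xs),w.mean(0).round(4),cv2.minAreaRect(w*1000))
        else: print(n,th,len(xs),l[p[1],p[0]])
for y in(np.radians(-38.6),np.radians(141.4)):
    print(kinematics.solve_ik([.4757,-.3735,.083],[np.pi,0,y]))
for y in(np.radians(-81),np.radians(99)):
    print(kinematics.solve_ik([.571,.239,.2],[np.pi,0,y]))
env.goto([.4757,-.3735,.20],[np.pi,0,np.radians(-38.6)])
c=shot('wrist','w1'); print(c['K'],c['rvec'],c['tvec'],env.read_time_s(),env.read_tool_pos())
E
```

```text
top0 90 1153 [0.5714 0.2399] ((571.4136962890625, 239.66009521484375), (54.28921127319336, 87.11459350585938), 9.38291072845459)
top0 130 1190 [0.5715 0.2401] ((571.6473388671875, 239.97381591796875), (54.852577209472656, 87.65745544433594), 9.38291072845459)
side0 90 897 [0.5719 0.2412] ((572.1546020507812, 239.98390197753906), (49.917564392089844, 79.0965805053711), 8.72165584564209)
side0 130 958 [0.5719 0.2402] ((572.1237182617188, 238.63973999023438), (51.81863021850586, 81.87714385986328), 8.848145484924316)
[-7.79793941e-01  5.53223894e-01  1.66044878e+00 -4.44089210e-16
  9.27919983e-01  1.46469948e+00]
[-0.77979394  0.55322389  1.66044878  0.          0.92791998 -1.67689318]
None
[ 2.84867075e-01  4.32352803e-01  1.52577743e+00 -4.44089210e-16
  1.18346242e+00  1.27787443e-01]
[[371.64829954   0.         320.85197268]
 [  0.         371.64829954 239.70030032]
 [  0.           0.           1.        ]] [-1.29400175  2.68542198  0.41719132] [0.00509386 0.55257703 0.51495839] 1.5583 [ 0.47531029 -0.37422312  0.20012148]
```

View pics/w1.png

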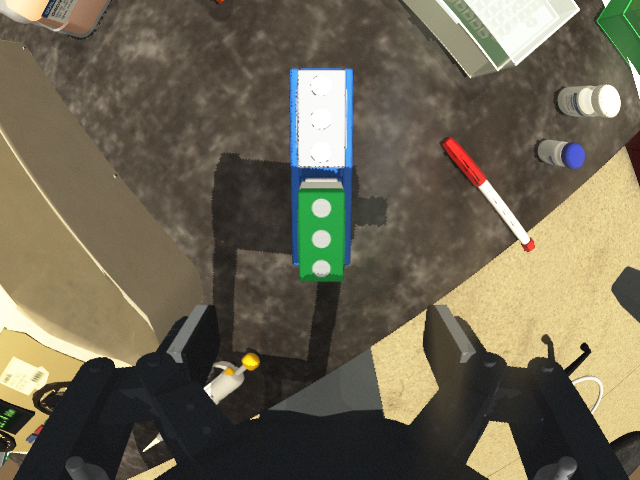

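The wrist view shows the green cap upright below the white-looking (specular) grey one. Its dots are at (321,208), (321,239) and (321,268). At the reader only yaw 99° is within joint 6's range, so I pick with yaw 141.4°.

```bash
cat >> h.py <<'E'
def fish(c,uv,z):
    K=c['K']; a=np.array([(uv[0]-K[0,2])/K[0,0],(uv[1]-K[1,2])/K[1,1]]); r=np.linalg.norm(a)+1e-12
    R=cv2.Rodrigues(c['rvec'])[0]; o=-R.T@np.ravel(c['tvec']); d=R.T@np.r_[a/r*np.sin(r),np.cos(r)]
    return o+d*(z-o[2])/d[2]
def dn(deg): return [np.pi,0,np.radians(deg)]
E
python3 - <<'E'
from h import *
c=load('w1')
p=np.array([fish(c,q,.078)[:2] for q in((321,208),(321,239),(321,268))]);print(p.round(4)); e=p[0]-p[2]; print(np.degrees(np.arctan2(e[1],e[0])))
env.goto([.4757,-.3735,.16],dn(141.4)); env.grip(.06)
c=shot('wrist','w2'); print(env.read_time_s(),env.read_tool_pos())
E
```

```text
[[ 0.4934 -0.387 ]
 [ 0.4762 -0.3733]
 [ 0.4592 -0.3598]]
-38.55185536374608
4.6333 [ 0.47569818 -0.37347813  0.16000132]
```

View pics/w2.png

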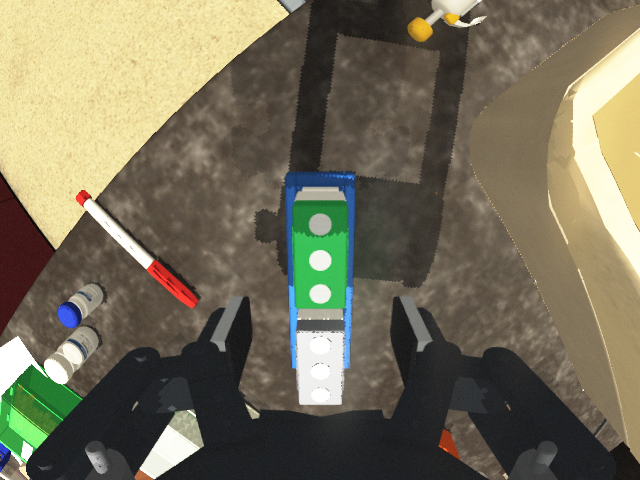

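The dots are at (320,224), (320,260) and (320,293), and the jaws straddle the cap. Now I pick it and carry it over.

```bash
python3 - <<'E'
from h import *
c=load('w2')
p=np.array([fish(c,q,.078)[:2] for q in((320,224),(320,260),(320,293))]);print(p.round(4))
m=(p[1]+[.4762,-.3733]+[.4757,-.3734])[:2]/3; print(m)
assert np.linalg.norm(m-[.476,-.3734])<.002
env.line_to([*m,.083],vel=.1); print('pre',env.read_finger_gap())
env.grip(.02); print('gap',env.read_finger_gap(),env.read_gripper_force(),env.read_time_s())
if env.read_finger_gap()>.028:
    env.line_to([*m,.36],vel=.15)
    env.goto([.5717,.2398,.30],dn(99.1))
    shot('side','s2'); shot('wrist','w3'); print(env.read_time_s(),env.read_finger_gap(),env.read_ft_force(),env.read_tool_pos())
E
```

```text
[[ 0.4593 -0.3596]
 [ 0.4765 -0.3734]
 [ 0.4934 -0.3869]]
[ 0.47614307 -0.37335193]
pre 0.059943884813549383
gap 0.030654221467680993 60.03856658935547 5.9167
10.2417 0.030159932899487474 [-0.03901376  0.09364134 -0.18639475] [0.57210766 0.2390045  0.30008892]
```

```bash
python3 - <<'E'
import cv2,numpy as np
i=cv2.imread('pics/s2.png');w=cv2.imread('pics/w3.png')
a=cv2.resize(i[150:400,200:360],(384,600),interpolation=cv2.INTER_CUBIC)
b=cv2.resize(w[120:480,180:430],(416,600),interpolation=cv2.INTER_CUBIC)
cv2.imwrite('pics/c3.png',np.hstack([a,b]))
E
```

```text
(no output)
```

View pics/c3.png

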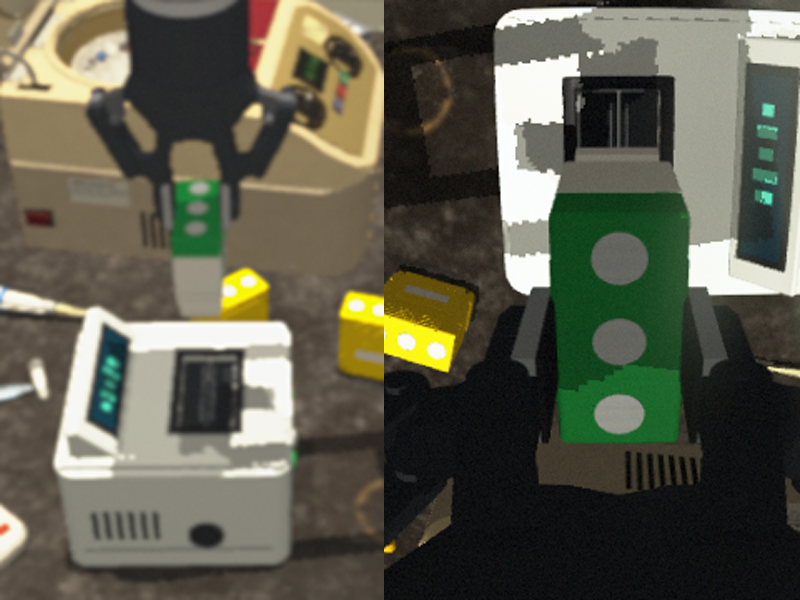

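The grasp is good and the cartridge hangs straight. The bezel's far edge is visible in the wrist crop from (563,76) to (674,76), with the cap's dots at (619,258), (619,342) and (619,413).

```bash
python3 - <<'E'
from h import *
c=load('w3'); P=lambda x,y,z: fish(c,(180+(x-384)*250/416,120+y*.6),z)[:2]
a=P(563,76,.118);b=P(674,76,.118); e=b-a; print(a,b,np.linalg.norm(e),np.degrees(np.arctan2(e[1],e[0])),(a+b)/2)
u=np.array([np.cos(np.radians(9.1)),np.sin(np.radians(9.1))]); v=np.array([-u[1],u[0]])
t=env.read_tool_pos()[:2]; m=np.array([.5717,.2398])
f=lambda q:((q-m)@u*1e3,(q-m)@v*1e3)
print('bezel end rel m (x,y)',f((a+b)/2))
for y in(258,342,413): print('dot',f(P(619,y,.295)))
print('tcp',f(t),env.read_tcp_rot()); print(env.read_tau().round(2))
E
```

```text
[0.53904476 0.27947337] [0.59329779 0.28812333] 0.05493826866178612 9.058851070931071 [0.56617128 0.28379835]
bezel end rel m (x,y) (np.float64(1.4995572379515443), np.float64(44.31899041050632))
dot (np.float64(1.2765810039640628), np.float64(22.491632841362566))
dot (np.float64(1.2729071672949812), np.float64(0.5282507234089758))
dot (np.float64(1.27085526595954), np.float64(-20.97911331803037))
tcp (np.float64(0.2767162236298229), np.float64(-0.8499677181946754)) [3.14134577e+00 1.74945228e-04 1.72858350e+00]
[ 2.100e-01 -5.444e+01 -3.006e+01  1.000e-02  0.000e+00 -0.000e+00]
```

```bash
python3 - <<'E'
from h import *
x,y=.5723,.2391
env.line_to([x,y,.20],vel=.12); f0=env.read_ft_force()
for z in(.180,.170,.160,.150,.140):
    g=env.line_to([x,y,z],vel=.04,guard=15)
    print(z,g,(env.read_ft_force()-f0).round(1),env.read_tool_pos().round(4),env.read_wrist_torque().round(2),round(env.read_time_s(),1))
    if g: break
E
```

```text
0.18 False [0.9 0.2 1.9] [0.5725 0.2392 0.1799] [ 0.12 -0.19  0.05] 11.9
0.17 False [-0.3 -0.1 -1.1] [0.5715 0.2389 0.169 ] [ 0.06 -0.   -0.  ] 12.3
0.16 False [-0.4  0.  -1.4] [0.5716 0.239  0.1592] [0.1  0.04 0.02] 12.7
0.15 False [-0.6  0.1 -2.1] [0.5718 0.239  0.1493] [ 0.04 -0.09  0.02] 13.1
0.14 False [ 0.2  0.9 -1.1] [0.5718 0.239  0.1393] [ 0.02 -0.03  0.06] 13.5
```

```bash
python3 - <<'E'
from h import *
x,y=.5720,.2391
env.grip(.05); print(env.read_finger_gap(),env.read_ft_force().round(1))
env.line_to([x,y,.20],vel=.12); env.grip(0); print('gap',env.read_finger_gap())
shot('wrist','w4')
env.line_to([x,y,.165],vel=.1); env.sleep(.2); f0=env.read_ft_force(); print(env.read_time_s())
g=env.line_to([x,y,.095],vel=.012,guard=22)
print(g,(env.read_ft_force()-f0).round(1),env.read_tool_pos().round(4),env.read_time_s())
E
```

```text
0.05012331263748162 [-0.2  0.3  0.7]
gap 0.0002583567407501233
15.7333
True [0.7 0.1 4.8] [0.5727 0.2393 0.1049] 20.125
```

View pics/w4.png

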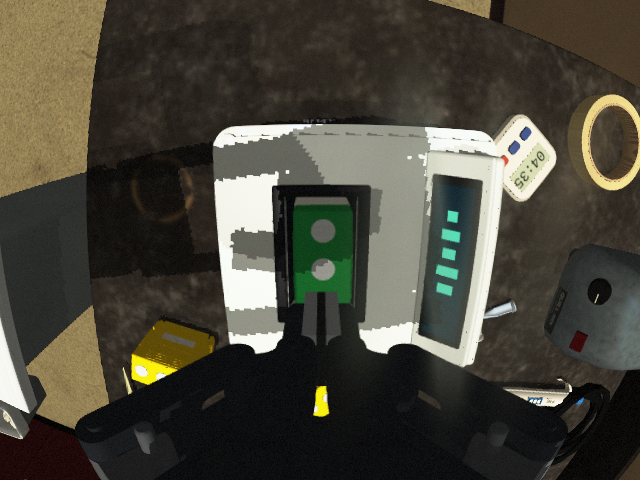

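The cartridge stood upright in the mouth at about (322,250), and the push stopped at z = 0.105. I'll press again to confirm it is a firm stop rather than the catches.

```bash
python3 - <<'E'
from h import *
x,y=.5720,.2391
p=env.read_tool_pos(); print(p.round(4),env.read_ft_force().round(1))
env.line_to([x,y,p[2]+.004],vel=.03); env.sleep(.3); f0=env.read_ft_force(); print(f0.round(1))
g=env.line_to([x,y,.093],vel=.008,guard=24)
print(g,(env.read_ft_force()-f0).round(1),env.read_tool_pos().round(4),env.read_time_s())
E
```

```text
[0.5727 0.2393 0.1049] [0.2 0.3 4.4]
[-0.3 -0.7  2.4]
True [0.5 0.2 3.5] [0.5722 0.2392 0.1049] 21.675
```

Same depth to 0.1 mm, so this is a rigid stop. I retract and look.

```bash
python3 - <<'E'
from h import *
x,y=.5720,.2391
env.line_to([x,y,.26],vel=.1); env.goto([.52,.05,.36],dn(80)); env.sleep(.3)
a=shot('top','t5')['image'];b=shot('side','s5')['image']; print(env.read_time_s())
r=lambda i:cv2.resize(i,(400,400),interpolation=cv2.INTER_CUBIC)
cv2.imwrite('pics/c5.png',np.hstack([r(a[180:260,140:220]),r(b[270:350,247:327])])[:,:,::-1])
E
```

```text
24.6583
```

View pics/c5.png

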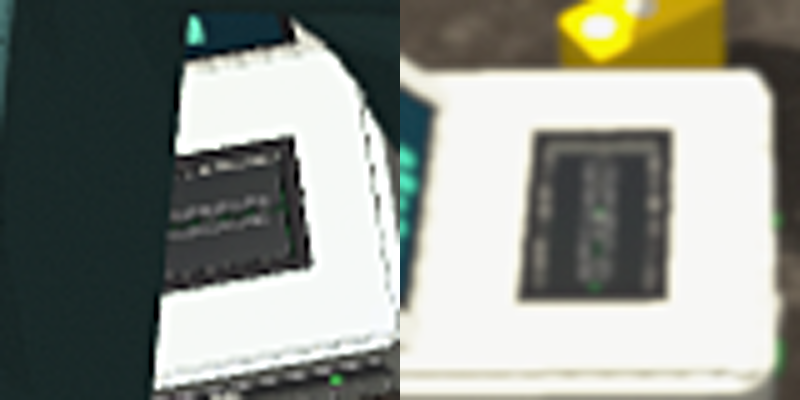

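Both flaps are shut and level, with only glints of green showing through the slit between them (top crop about (250,210), side crop about (597,215)).

```bash
python3 -c "
from bench import finish_job
print(finish_job())"
```

```text
the job is handed in; nothing more can be done
None
```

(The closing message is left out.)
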